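# Clamp a bridge blank in the bench gauge with its ratchet cap

### The arm

A 6-joint arm with a two-finger parallel gripper is mounted at the origin on a cart in front of the work surface, level with it; the furniture and walls round the work are solid. World frame = base frame: x ahead of the robot, y to its left, z up, the work surface at z = 0. Lengths are in mm, angles in rad, forces in N, time in s.
With the tool pointing down it reaches from about 275 to 750 mm from the base axis. Payload 10.2 kg.
Tool frame: the origin (TCP) lies at the very end of the fingers, on their centre line; the grasp point (between the pads) lies 19 mm behind it; z points along the fingers, y is the line along which they close (so a half turn about z gives the same grasp; the last joint's range is limited). The gripper opens to 85 mm and grips with 20 to 120 N. Pads are 22 mm wide; open, the fingers measure 114 mm over their backs; the gripper's body (76 mm by 85 mm) begins 54 mm behind the grasp point. The pads swing forward as they close: fully open they stand 13 mm farther back than shut.
Start: joints at [-0.223, 0.313, 1.498, -0, 1.331, -0.223], TCP at [525.006, -0.013, 231.294] pointing down, gripper open.
Joint ranges: [-2.94, 2.94], [-0.97, 2.17], [0.19, 2.56], [-1.23, 4.37], [0.02, 3.11], [-2.88, 2.88]. Speed limits (rad/s): [2.39, 2.39, 3.01, 3.14, 3.14, 3.14].

### API

Orientations are given as a unit quaternion [w, x, y, z].
In Python, from rig import ctrl, optics gives the robot as it stands. The module is installed in compiled form; this text tells all that it offers.
- The arm moves only by the shell command python3 -m handwheel 'ROWS' [FORCE]. ROWS is JSON, a list that holds one entry, the list of rows, each a list of 5 numbers: the gripper command: -1 is fully open, 1 is shut, values between are in proportion, then the shift along the world's x, y, z in units of 50 mm (1.0 is 50 mm), then the turn about the world's z in units of 8 degrees (1.0 is 8 degrees). In form: [[[gripper, tx, ty, tz, twist], ...]]. A call has 1 to 10 rows; each row shifts and turns the commanded pose from where the row before left it; what a row does not reach is not made up. A row lasts 1/10 s, in which the tool goes at most 50 mm and 8.59 degrees, less where a joint would pass 70% of its speed; a pose out of reach is approached as far as the arm can. A call is refused whole if a number of a shift passes 1 or a number of a turn 1, either way. A call with a gripper value outside its range is refused whole. The fingers move at their own pace and stop on an object; FORCE is the grip in N (left out, the last holds). Time passes only in rows, so rows that do not move let the fingers close. It gives the time, the measured TCP pose, the force, the opening and the grip force at its end, in the units of the state.
- ctrl.sense(): the state, without advancing time (a new reading comes with each control period).
- optics.capture(name): name is "scene" or "side" or "wrist"; returns a dict with "img" (400x640x3 uint8, blue, green, red), "K" (3x3 intrinsics, pixels), "dist_coeffs" ([k1, k2, p1, p2, k3] as OpenCV has them; the pictures are not rectified), "R" (3x3) and "t" (3): a world point X has camera coordinates R X + t. Camera axes: x right, y down, z forward; pixel columns grow to the right and rows downward; lengths in mm; the calibration is good to about 2 mm. A picture is of the moment at which its call begins. There is no depth.
- ctrl.finish_job(): hands the job in; it is judged then, once.
The state is a dict: "time_s": time; "joints": joint angles; "dq": joint speeds; "tau": joint torques, N m; "eef_pos": TCP position; "ee_rot": TCP orientation; "force": force on the tool from outside, world axes, zero at the start; "wrist_torque": the same for the moment, N m; "grip_width": opening from 0.0 (shut) to 1.0 (fully open); "grip_force": force on a finger pad.
Only numpy, scipy, OpenCV 4.12 (cv2) and the standard library are available. Lean on these libraries where they do the work, as an engineer would, in place of code of your own. Each camera call takes 0.05 s, during which the arm holds its last target. There are 200 camera calls.

### The job

Lay the black bridge blank flat on the table of the bench gauge, lengthwise and centred, with its end pushed up against the column under the spindle. Then screw the spindle down on it by the narrow ratchet cap on top (the wider sleeve below it has no clutch) until you feel the clutch slip; let it slip by about a twelfth of a turn (no more than an eighth, or the blank is bruised) and let go. Leave the other things on the bench where they are.

Things in the scene. Friction and masses are not known exactly. Their poses are not given: they have to be found in the camera images.
- blank_center (a point): centre of the black ebony bridge blank, a plain bar 160 long (its y axis), 30 wide (x), 10 mm thick (z), 55 to 105 g, loose, flat on the worktop at the start; this point is half-way up, 5 mm above its underside
- blank: the same black bar; this origin is the centre of its underside
- gauge: grey bench gauge, bolted down, yaw varies. Origin on the worktop straight below the spindle axis; x points from its open front towards the column behind, z up. Foot plate 12 mm high, 90 wide, x = -85 to +75 mm; on it a steel table 56 mm wide, x = -80 to +30 mm, top at z = 30 mm; column behind it, from x = +30 mm
- table_stop (a point): point on the table top at the middle of the foot of the column's flat front face (50 mm wide), the stop for the blank's end; axes as the gauge's. The home blank has its centre 80 mm in front of this point (x = -80 mm) and 5 mm above it, and sticks out 50 mm beyond the front of the table, where it can be held from above
- boss (a point): centre of the underside of the arm's round boss (42 mm across), on the spindle axis, 77 mm above the worktop. From it the spindle, a 12 mm ball-ended rod, points down at the table, 30 mm in front of the column; its ball starts 3 to 17 mm above where the top of the laid blank will be. Its height is not measured
- sleeve: steel sleeve on the gauge's arm, 44 mm across, from z = 108 to 126 mm, turning on the vertical spindle axis; the spindle belongs to it. It drives the spindle directly, without the clutch. Origin on the axis at its underside
- cap_grip (a point): point on the vertical axis half-way up the grip of the ratchet cap, 148 mm above the worktop. The cap is a dark knurled cylinder 36 mm across that stands on the sleeve from z = 128 to 166 mm and does not rise or fall as it turns. Turned clockwise seen from above it lowers the spindle 5 mm a radian; 0.6 to 3.4 rad of turning bring it onto the laid blank
- cap_top (a point): centre of the cap's flat top, z = 166 mm. Torque at the cap: the screw drags at 0.32 N m running free (at a standstill any residue up to that, either way); once the spindle bears, torque rises by 0.2 N m within 0.3 rad and there the clutch between cap and sleeve slips, adding 0.14 N m a radian of slip, and pressure with it. The screw stays put when let go
- tin: blue-lidded round tin, 72 across, 28 mm high, bystander; origin under its centre
- offcut: pale wooden stick 130 x 16 x 12 mm, bystander; origin under its centre
- screwdriver: screwdriver 200 mm long with a thick yellow handle, bystander; origin under its centre
Mind the look-alikes: they are no part of the job. What is shaped like the blank but yellow is not meant.

How it is judged (in metres and radians):
On the way, in this order (a step that is already met when the one before it is completed fails the run):
1. the blank lies home on the gauge's table, its end against the column, not yet clamped (x of blank_center in the frame of table_stop between -0.0845 and -0.077 m and y of blank_center in the frame of table_stop between -0.008 and 0.008 m and z of blank_center in the frame of table_stop between 0.002 and 0.0075 m and angle between the y axis of blank_center and the x axis of gauge, either way round below 0.12 rad and contact force between sleeve and blank below 5 N), for 0.2 s.
2. the spindle presses the blank at clutch pressure (contact force between sleeve and blank above 30 N), for 0.2 s.
At the end, for the whole second after the job is handed in: The blank lies at rest flat on the table, centred within 8 mm, lengthwise within 0.12 rad, its end within 4.5 mm of the column; the spindle presses it with 30 to 58 N (the clutch starts to slip near 36 N; each radian of slip adds about 28 N) (x of blank_center in the frame of table_stop between -0.0845 and -0.077 m and y of blank_center in the frame of table_stop between -0.008 and 0.008 m and z of blank_center in the frame of table_stop between 0.002 and 0.0075 m and angle between the y axis of blank_center and the x axis of gauge, either way round below 0.12 rad and contact force between sleeve and blank between 30 and 58 N and linear speed of blank below 0.02 m/s); the robot touches nothing.
It fails at once if the spindle presses the blank with more than 58 N (contact force between sleeve and blank above 58 N).
It fails at once if the tin is moved by more than 30 mm (distance of tin from where it was at the start of the episode above 0.03 m).
It fails at once if the offcut is moved by more than 30 mm (distance of offcut from where it was at the start of the episode above 0.03 m).
It fails at once if the screwdriver is moved by more than 30 mm (distance of screwdriver from where it was at the start of the episode above 0.03 m).
It also fails if it takes over 72 s, if anything falls off the work surface, if the arm or the gripper's body presses on something with over 40 N, if the wrist force passes 120 N, or if a joint passes its speed limit or range.

## Working session

There is one attempt and no reset: what is moved stays moved. The work goes in short steps, Python scripts to look and compute and a shell command to move; the robot and the scene stay as the last step left them, time stands still between calls to the robot, and variables do not carry over. Pictures are saved under pics/ and viewed, at most 10 in all, crops included, and the job is handed in when it is done.

```bash
mkdir -p pics
cat > h.py <<'E'
import numpy as np, cv2
from rig import ctrl, optics
def cap(n):
    d=optics.capture(n); 
    for k in("K","R","dist_coeffs"): d[k]=np.array(d[k],float)
    d["t"]=np.array(d["t"],float).ravel(); d["img"]=np.array(d["img"],np.uint8); return d
def ray(d,px):
    u=cv2.undistortPoints(np.array(px,float).reshape(-1,1,2),d["K"],d["dist_coeffs"]).reshape(-1,2)
    v=np.c_[u,np.ones(len(u))]@d["R"]; return -d["R"].T@d["t"],v
def onz(d,px,z):
    o,v=ray(d,px); return o+v*((z-o[2])/v[:,2])[:,None]
def proj(d,X):
    return cv2.projectPoints(np.array(X,float).reshape(-1,1,3),cv2.Rodrigues(d["R"])[0],d["t"],d["K"],d["dist_coeffs"])[0].reshape(-1,2)
E
python3 - <<'E'
from h import *
for n in("scene","side"):
    d=cap(n); cv2.imwrite(f"pics/{n}0.png",d["img"]); print(n,(-d["R"].T@d["t"]).round())
print(ctrl.sense())
E
```

```text
scene [-181. -280. 1364.]
side [ 549. 1057.  790.]
{'time_s': 0.1, 'joints': array([-2.23408162e-01,  3.13368605e-01,  1.49832127e+00, -1.25433952e-05,
        1.33100649e+00, -2.23398344e-01]), 'dq': array([-0.00042457, -0.00033165, -0.00216158,  0.0011898 , -0.00055692,
        0.00241238]), 'tau': array([ 2.30574413e-03, -4.12899542e+01, -2.60142785e+01, -1.81123951e-04,
        3.02137116e-03,  1.15447833e-05]), 'eef_pos': array([5.24782204e+02, 2.98423067e-02, 2.30820320e+02]), 'ee_rot': array([-4.63731081e-04,  7.07109089e-01,  7.07104258e-01, -2.99224950e-04]), 'force': array([ 0.09173456, -0.28444328,  0.054013  ]), 'wrist_torque': array([-0.00892016,  0.04982921, -0.00232222]), 'grip_force': 0.0, 'grip_width': 0.9996098728262269}
```

View pics/scene0.png

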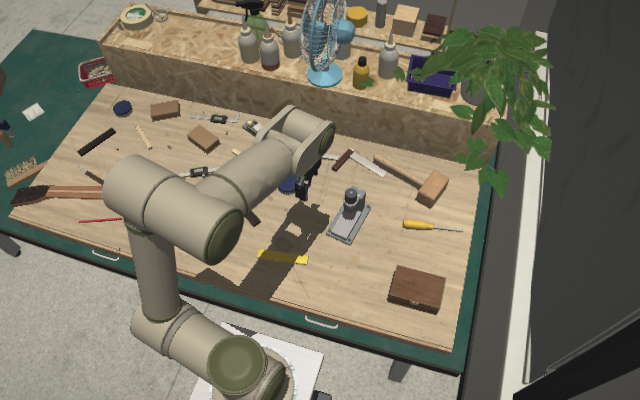

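View pics/side0.png

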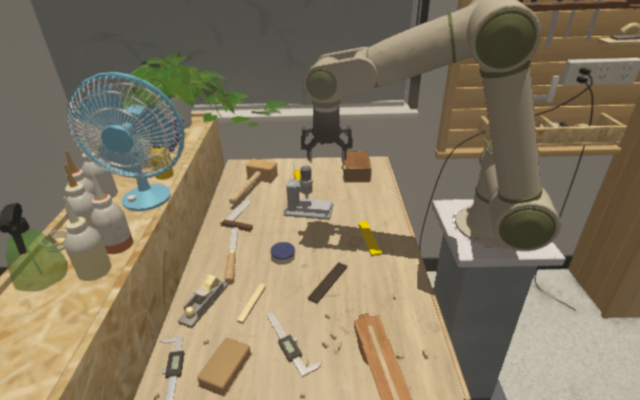

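Side view: black blank at about (328,282), gauge at (308,195), tin (283,252), offcut (252,302), yellow look-alike (370,238). Scene view: gauge at (350,210), cap (352,195), screwdriver (430,225); the blank is mostly hidden behind the arm.

```bash
cat > m1.py <<'E'
from h import *
d=cap("side"); g=d["img"].max(2).astype(int)
m=((g<75)).astype(np.uint8)
roi=np.zeros_like(m); roi[255:310,300:355]=1
m*=roi; n,l,s,c=cv2.connectedComponentsWithStats(m); i=1+s[1:,4].argmax()
cn=cv2.findContours((l==i).astype(np.uint8),0,2)[0][0]
print("area",s[i]); P=onz(d,cn.reshape(-1,2),7)[:,:2].astype(np.float32)
print("blank",cv2.minAreaRect(P))
print("tin,offcut",onz(d,[[283,252],[252,302]],14).round(), "gauge foot corners(side)",onz(d,[[284,214],[329,217],[333,204]],12).round())
s_=cap("scene")
print("scene blackbar",onz(s_,[[97,140],[250,213]],5).round(),"cap top",onz(s_,[[352,190]],166).round(),"sd",onz(s_,[[404,224],[463,231]],10).round())
a=cv2.resize(s_["img"][170:250,310:400],None,fx=6,fy=6,interpolation=cv2.INTER_CUBIC)
b=cv2.resize(d["img"][155:225,270:350],None,fx=6,fy=6,interpolation=cv2.INTER_CUBIC)
o=np.zeros((480,1020,3),np.uint8);o[:,:540]=a;o[:420,540:]=b
cv2.imwrite("pics/g1.png",cv2.resize(o,(800,376)))
E
python3 m1.py
```

```text
area [309 298   5   3   7]
blank ((575.3802490234375, 309.86346435546875), (2.8175392150878906, 12.531758308410645), 55.26533126831055)
tin,offcut [[658. 130.  14.]
 [725. 323.  14.]] gauge foot corners(side) [[ 667.  -69.   12.]
 [ 518.  -46.   12.]
 [ 501. -123.   12.]]
scene blackbar [[643. 901.   5.]
 [515. 214.   5.]] cap top [[ 598. -110.  166.]] sd [[ 620. -286.   10.]
 [ 650. -477.   10.]]
```

View pics/g1.png

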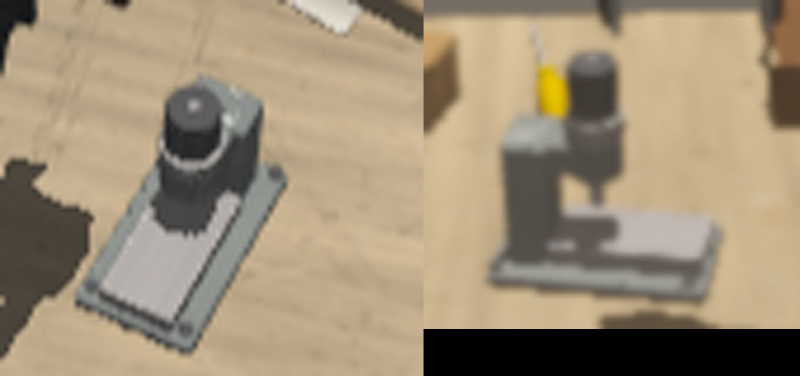

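The crop shows the cap top at (193,103) in the left part, with the foot corners at (77,303), (192,350) and (285,183). In the right part the cap top is at (592,62).

```bash
cat > m2.py <<'E'
from h import *
d=cap("side"); s=cap("scene"); k=6*800/1020
S=lambda p:np.array(p)/k+[310,170]
D=lambda p:(np.array(p)-[424,0])/k+[270,155]
print("captop scene",onz(s,S([[193,103]]),166).round(1),"side",onz(d,D([[592,62]]),166).round(1))
F=onz(s,S([[77,303],[192,350],[285,183]]),12); print("foot",F.round(1), np.linalg.norm(F[0]-F[1]),np.linalg.norm(F[2]-F[1]))
a=F[2]-F[1]; print("yaw edge",np.degrees(np.arctan2(a[1],a[0]))); u=a[:2]/np.linalg.norm(a[:2])
mid=(F[0]+F[2])/2; print("origin est",mid[:2]+5*u)
hsv=cv2.cvtColor(d["img"],cv2.COLOR_BGR2HSV)
r=d["img"][255:310,300:355].max(2); t,m=cv2.threshold(r,0,255,cv2.THRESH_BINARY_INV+cv2.THRESH_OTSU)
m=(r<95).astype(np.uint8); print("otsu",t)
n,l,st,c=cv2.connectedComponentsWithStats(m); i=1+st[1:,4].argmax(); print(st[i])
cn=cv2.findContours((l==i).astype(np.uint8),0,2)[0][0].reshape(-1,2)+[300,255]
rc=cv2.minAreaRect(onz(d,cn,7)[:,:2].astype(np.float32)); print(rc,cv2.boxPoints(rc))
E
python3 m2.py
```

```text
captop scene [[ 590.3 -108.8  166. ]] side [[ 589.7 -101.8  166. ]]
foot [[ 508.7  -54.8   12. ]
 [ 496.8 -139.7   12. ]
 [ 643.1 -167.2   12. ]] 85.80636897760687 148.78432875517103
yaw edge -10.61840868978532
origin est [ 580.81432524 -111.87786914]
otsu 142.0
[  9   9  37  39 428]
((530.3447875976562, 248.59307861328125), (157.96070861816406, 27.55592918395996), 57.4476203918457) [[476.23434 189.43405]
 [499.46127 174.60703]
 [584.4552  307.7521 ]
 [561.2283  322.57913]]
```

```bash
python3 -m handwheel '[[[-1,-0.08,0.67,-0.25,-0.68],[-1,-0.08,0.67,-0.25,-0.68],[-1,-0.08,0.67,-0.25,-0.68],[-1,-0.08,0.67,-0.25,-0.68],[-1,-0.08,0.67,-0.25,-0.68],[-1,-0.08,0.67,-0.25,-0.68],[-1,0,0,0,0],[-1,0,0,0,0]]]' 60
python3 - <<'E'
from h import *
d=cap("wrist"); cv2.imwrite("pics/w1.png",d["img"]); print(ctrl.sense()["eef_pos"],(-d["R"].T@d["t"]).round())
s=cap("scene"); cv2.imwrite("pics/s2.png",s["img"])
c=np.array([530.3,248.6]);print(proj(d,[[530,248,10],[576,320,10],[485,177,10]]))
E
```

```text
time_s: 1.1
eef_pos: [500.8, 201.3, 156.1]
ee_rot: [0.0, 0.877, 0.481, -0.0]
force: [0.1, -0.4, 0.4]
grip_width: 1.002
grip_force: 0.0
[501.19856349 200.66887028 156.50470056] [541. 267. 298.]
[[324.92290461 122.01853604]
 [325.27485485   7.91975067]
 [324.96697225 214.69362688]]
```

View pics/w1.png

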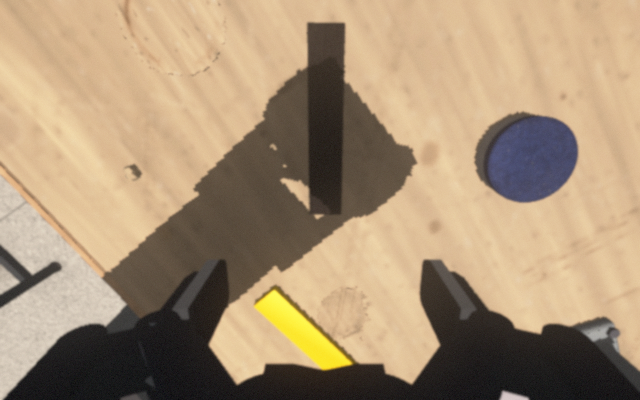

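The wrist view shows the blank with corners at (308,23), (345,23), (341,214) and (309,214). The yellow bar is at (305,330) and the tin at (532,158).

Run:
```python
from h import *
d=cap("wrist")
P=onz(d,[[308,23],[345,23],[341,214],[309,214]],10)[:,:2]; print(P.round(1))
a=(P[0]+P[1])/2; b=(P[2]+P[3])/2; c=(a+b)/2; u=(a-b)/np.linalg.norm(a-b)
print(np.linalg.norm(a-b),np.linalg.norm(P[0]-P[1]),np.linalg.norm(P[2]-P[3]),"c",c,"yaw",np.degrees(np.arctan2(u[1],u[0])))
g=c-55*u; e=ctrl.sense()["eef_pos"]; q=ctrl.sense()["ee_rot"]
from scipy.spatial.transform import Rotation as R
y=R.from_quat(q[[1,2,3,0]]).as_matrix()[:,1]; print("grasp",g,"toolyaw",np.degrees(np.arctan2(y[1],y[0])),"shift/50",(g-e[:2])/50,(2-e[2])/50)
```

```text
[[560.1 317.6]
 [584.5 302. ]
 [498.5 168.5]
 [473.4 184.5]]
158.82348280238517 28.919959220453617 29.783382457112268 c [529.12017071 243.13603898] yaw 57.068282164958276
grasp [499.22001669 196.9734915 ] toolyaw -32.672096430234554 shift/50 [-0.04431271 -0.06368731] -3.094700004020284
```

```bash
python3 -m handwheel '[[[-1,-0.04,-0.06,-0.5,-0.03],[-1,0,0,-0.7,0],[-1,0,0,-0.7,0],[-1,0,0,-0.7,0],[-1,0,0,-0.35,0],[-1,0,0,-0.14,0],[-1,0,0,0,0]]]' 60
python3 -m handwheel '[[[1,0,0,0,0],[1,0,0,0,0],[1,0,0,0,0],[1,0,0,0,0],[1,0,0,0,0],[1,0,0,0,0],[1,0,0,0,0]]]' 60
```

```text
time_s: 1.95
eef_pos: [499.2, 197.4, 1.7]
ee_rot: [-0.0, 0.878, 0.478, -0.0]
force: [0.3, -1.0, 0.8]
grip_width: 1.001
grip_force: 0.0
time_s: 2.65
eef_pos: [499.5, 198.1, 2.7]
ee_rot: [0.0, 0.878, 0.478, 0.001]
force: [-1.9, -0.3, 6.5]
grip_width: 0.324
grip_force: 59.8
```

```bash
python3 -m handwheel '[[[1,0,0,0.2,0],[1,0,0,0.6,0],[1,0,0,0.7,0],[1,0,0,0.7,0],[1,0,0,0.7,0],[1,0,0,0,0]]]'
python3 -m handwheel '[[[1,-0.21,-0.54,0,-0.83],[1,-0.21,-0.54,0,-0.83],[1,-0.21,-0.54,0,-0.83],[1,-0.21,-0.54,0,-0.83],[1,-0.21,-0.54,0,-0.83],[1,-0.21,-0.54,0,-0.83],[1,-0.21,-0.54,0,-0.83],[1,-0.21,-0.54,0,-0.83],[1,-0.21,-0.54,0,-0.83],[1,-0.21,-0.54,0,-0.83]]]'
python3 -m handwheel '[[[1,0,0,0,0],[1,0,0,0,0],[1,0,0,0,0]]]'
python3 - <<'E'
from h import *
d=cap("wrist"); s=cap("scene"); f=cap("side")
o=np.zeros((600,800,3),np.uint8)
o[:350]=0; o[:400,:640]=d["img"]
o[400:600,:400]=cv2.resize(s["img"][175:245,290:430],(400,200),interpolation=2); o[400:600,400:]=cv2.resize(f["img"][150:230,260:420],(400,200),interpolation=2)
cv2.imwrite("pics/w2.png",o); np.savez("w2.npz",**{k:d[k] for k in("img","K","R","t","dist_coeffs")})
E
```

```text
time_s: 3.25
eef_pos: [500.9, 198.4, 151.9]
ee_rot: [0.001, 0.878, 0.478, 0.004]
force: [0.5, 0.0, -1.3]
grip_width: 0.328
grip_force: 59.5
time_s: 4.25
eef_pos: [393.1, -72.8, 146.5]
ee_rot: [-0.0, 0.997, -0.083, -0.0]
force: [0.9, -0.9, -0.2]
grip_width: 0.324
grip_force: 59.4
time_s: 4.55
eef_pos: [394.0, -71.4, 146.6]
ee_rot: [-0.0, 0.997, -0.08, -0.0]
force: [0.5, -0.2, -0.6]
grip_width: 0.327
grip_force: 59.5
```

View pics/w2.png

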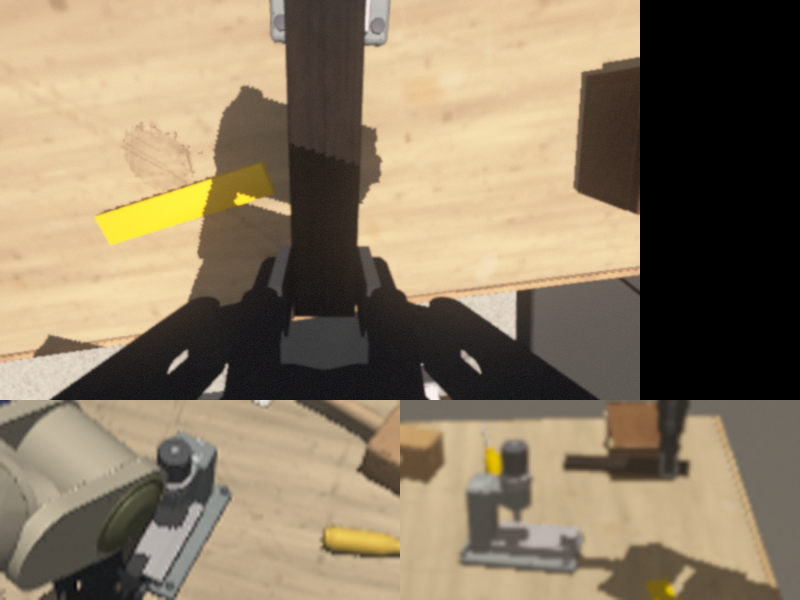

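The wrist view shows the foot's front corners at about (273,43) and (387,45), with the held blank pointing at it. In the side view the blank looks level.

Run:
```python
from h import *
d=dict(np.load("w2.npz")); 
F=onz(d,[[273,43],[387,45]],12); v=F[1]-F[0]; n=np.linalg.norm(v); print(F.round(1),n,"yaw",np.degrees(np.arctan2(v[0],-v[1])))
m=F.mean(0)[:2]
ax=np.array([590,-105.3]); w=ax-m; print("mid",m,"dist to axis",np.linalg.norm(w),"yaw2",np.degrees(np.arctan2(w[1],w[0])))
from scipy.spatial.transform import Rotation as R
q=ctrl.sense()["ee_rot"]; y=R.from_quat(q[[1,2,3,0]]).as_matrix()[:,1]; print("blank yaw",np.degrees(np.arctan2(y[1],y[0]))+90)
# blank edges in picture at its top height
e=ctrl.sense()["eef_pos"]; print(e)
B=onz(d,[[287,20],[364,20],[290,200],[359,200]],e[2]+7.5)[:,:2]; a=(B[0]+B[1])/2;b=(B[2]+B[3])/2;v=a-b
print(B.round(1),"blank img yaw",np.degrees(np.arctan2(v[1],v[0])),"at tcp",b)
```

```text
[[ 512.   -50.5   12. ]
 [ 496.9 -136.1   12. ]] 86.92586393965159 yaw -10.04554723225035
mid [504.45330617 -93.25822687] dist to axis 86.39005223609142 yaw2 -8.012458470737258
blank yaw -9.178816576657738
[394.13699576 -71.35583769 146.72112008]
[[ 496.5  -73.8]
 [ 492.1 -101.4]
 [ 428.9  -61.8]
 [ 424.3  -91. ]] blank img yaw -9.386180503365248 at tcp [426.59133358 -76.38314521]
```

```bash
python3 -m handwheel '[[[1,0,0,-0.6,-0.05],[1,0,0,-0.7,0],[1,0,0,-0.6,0],[1,0,0,-0.26,0],[1,0.4,-0.08,0,0],[1,0.4,-0.08,0,0],[1,0,0,0,0],[1,0,0,0,0]]]'
python3 - <<'E'
from h import *
f=cap("side"); d=cap("wrist"); o=np.zeros((600,800,3),np.uint8)
o[:250,:400]=cv2.resize(d["img"],(400,250)); o[250:600]=cv2.resize(f["img"][155:225,270:430],(800,350),interpolation=2)
cv2.imwrite("pics/w3.png",o); print(ctrl.sense()["eef_pos"])
E
```

```text
time_s: 5.5
eef_pos: [433.7, -79.5, 38.5]
ee_rot: [-0.0, 0.996, -0.084, -0.0]
force: [-0.1, 0.2, -1.3]
grip_width: 0.325
grip_force: 59.5
[433.33810907 -79.51613809  38.68297969]
```

View pics/w3.png

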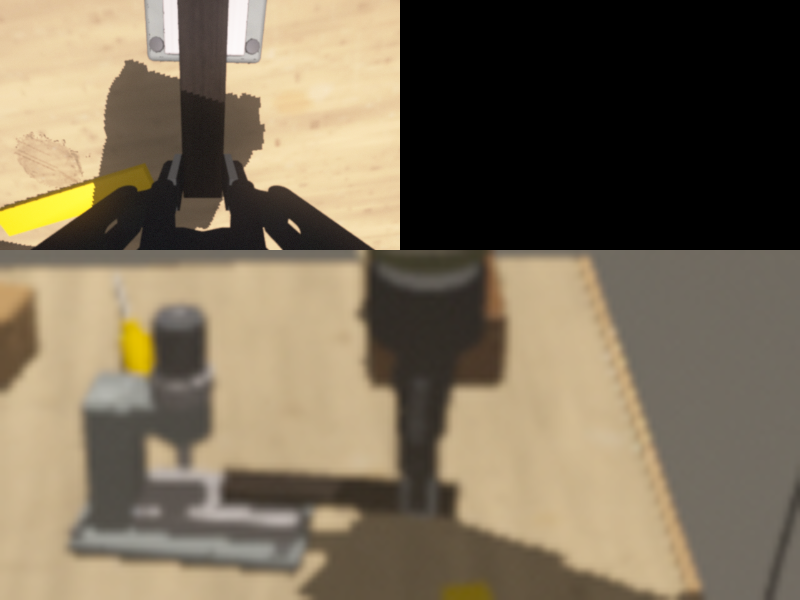

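The wrist view shows the foot's front corners at (234,96) and (424,99) in full-size pixels, with the blank central. In the side view the blank's nose is just short of the spindle, and level.

Run:
```python
from h import *
d=cap("wrist"); g=cv2.cvtColor(d["img"],6)
F=onz(d,[[234,97],[424,99]],12); v=F[1]-F[0]; yaw=np.arctan2(v[0],-v[1]); print(F.round(1),np.linalg.norm(v),"yaw",np.degrees(yaw))
T=onz(d,[[262,88],[397,88]],30); print("table edge",T.round(1))
m=F.mean(0)[:2]; print(m)
e=ctrl.sense()["eef_pos"]
B=onz(d,[[286,20],[363,20],[289,120],[361,120]],46)[:,:2]; a=(B[0]+B[1])/2;b=(B[2]+B[3])/2;w=a-b;by=np.arctan2(w[1],w[0])
print("blank yaw",np.degrees(by))
for Y in(-9,-9.7,-10.3):
    u=np.array([np.cos(np.radians(Y)),np.sin(np.radians(Y))]);n=np.array([-u[1],u[0]])
    print(Y,"lat tcp",(e[:2]-m)@n,"lat blank pts",(a-m)@n,(b-m)@n,"x of tcp in gauge",(e[:2]-m)@u-85)
```

```text
[[ 514.4  -48.3   12. ]
 [ 498.  -139.5   12. ]] 92.63512673708601 yaw -10.158821224168706
table edge [[ 515.3  -65.7   30. ]
 [ 505.6 -123.2   30. ]]
[506.20790736 -93.86358133]
blank yaw -9.221039864571338
-9 lat tcp 2.6761450593842566 lat blank pts 2.0000943012045975 2.1363995497018786 x of tcp in gauge -159.1343813761816
-9.7 lat tcp 1.770245538576452 lat blank pts 2.3346778369588543 2.0393275751524294 x of tcp in gauge -159.16154316855307
-10.3 lat tcp 0.9935448051016421 lat blank pts 2.6211882580320127 1.9558802044272985 x of tcp in gauge -159.17601447319925
```

```bash
python3 -m handwheel '[[[1,0,-0.03,-0.09,-0.06],[1,0,0,0,0],[1,0.2,-0.035,0,0],[1,0.2,-0.035,0,0],[1,0.2,-0.035,0,0],[1,0,0,0,0]]]'
python3 -m handwheel '[[[1,0.12,-0.02,0,0],[1,0.12,-0.02,0,0],[1,0.1,-0.017,0,0],[1,0,0,0,0]]]'
```

```text
time_s: 6.25
eef_pos: [465.5, -87.2, 34.4]
ee_rot: [0.0, 0.996, -0.088, 0.001]
force: [-0.5, 0.3, -1.3]
grip_width: 0.325
grip_force: 59.5
time_s: 6.65
eef_pos: [481.6, -89.8, 34.3]
ee_rot: [0.0, 0.996, -0.089, 0.0]
force: [1.4, -0.0, -1.2]
grip_width: 0.323
grip_force: 59.5
```

Now edge forward until the force shows the stop.

```bash
python3 -m handwheel '[[[1,0.04,-0.007,-0.02,0],[1,0.04,-0.007,0,0],[1,0,0,0,0]]]'
python3 -m handwheel '[[[1,0.04,-0.007,0,0],[1,0.04,-0.007,0,0],[1,0,0,0,0]]]'
```

```text
time_s: 6.95
eef_pos: [485.2, -90.4, 33.3]
ee_rot: [0.0, 0.996, -0.089, 0.0]
force: [0.2, 0.0, -0.5]
grip_width: 0.325
grip_force: 59.5
time_s: 7.25
eef_pos: [487.6, -90.5, 32.7]
ee_rot: [-0.001, 0.996, -0.089, -0.002]
force: [-5.5, 1.5, 0.7]
grip_width: 0.325
grip_force: 59.7
```

```bash
python3 -m handwheel '[[[1,0.02,-0.003,-0.02,0],[1,0,0,-0.02,0],[1,0,0,0,0]]]'
python3 -m handwheel '[[[1,0.02,-0.003,-0.01,0],[1,0,0,0,0]]]'
```

```text
time_s: 7.55
eef_pos: [487.6, -90.4, 31.8]
ee_rot: [-0.001, 0.996, -0.088, -0.003]
force: [-18.7, 2.1, 20.3]
grip_width: 0.325
grip_force: 61.8
time_s: 7.75
eef_pos: [487.7, -90.4, 31.7]
ee_rot: [-0.001, 0.996, -0.088, -0.005]
force: [-25.2, 2.4, 28.2]
grip_width: 0.324
grip_force: 62.9
```

```bash
python3 -m handwheel '[[[1,-0.014,0.002,0.014,0],[0.1,0,0,0,0],[0,0,0,0,0],[-1,0,0,0,0],[-1,0,0,0,0],[-1,0,0,0,0]]]'
python3 -m handwheel '[[[-1,0,0,0.2,0],[-1,0,0,0.5,0],[-1,0,0,0.8,0],[-1,0,0,0.9,0],[-1,0,0,0.8,0],[-1,-0.1,0,0.4,0],[-1,0,0,0,0]]]'
python3 - <<'E'
from h import *
f=cap("side"); d=cap("wrist"); o=np.zeros((600,800,3),np.uint8)
o[:400,:640]=d["img"]; o[400:600]=cv2.resize(f["img"][165:215,240:440],(800,200),interpolation=2)
cv2.imwrite("pics/w4.png",o); print(ctrl.sense()["eef_pos"]); np.savez("w4.npz",**d)
E
```

```text
time_s: 8.35
eef_pos: [490.4, -91.2, 31.4]
ee_rot: [0.0, 0.996, -0.089, 0.0]
force: [0.7, 0.5, 1.0]
grip_width: 0.978
grip_force: 0.0
time_s: 9.05
eef_pos: [486.1, -91.6, 214.9]
ee_rot: [0.001, 0.996, -0.089, 0.003]
force: [0.2, 0.5, 0.5]
grip_width: 0.997
grip_force: 0.0
[485.09855734 -91.10419866 211.32561507]
```

View pics/w4.png

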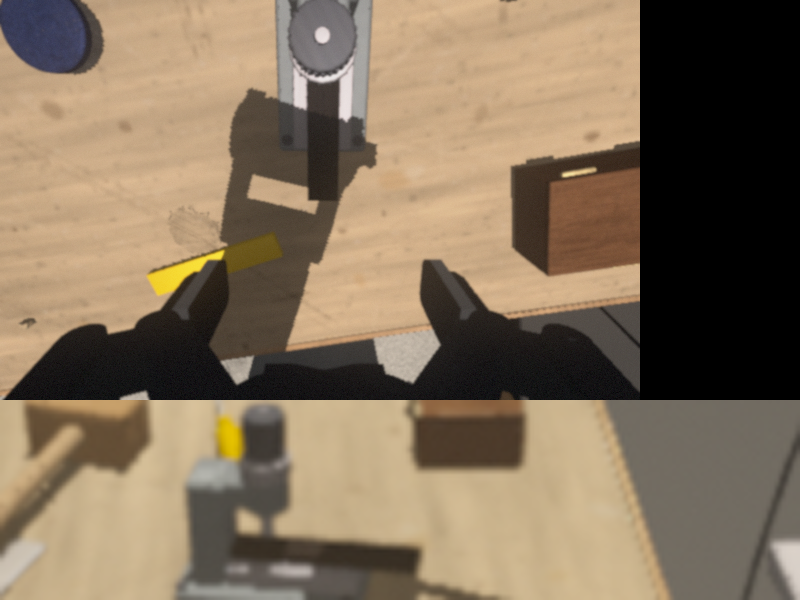

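The blank lies centred on the table, its outer end at (323,200). The cap top is at (322,35), and the spindle is clear of the blank.

Run:
```python
from h import *
d=dict(np.load("w4.npz"))
print("axis",onz(d,[[322,35]],166),"blank end",onz(d,[[308,200],[338,199]],40),"foot",onz(d,[[278,149],[367,150]],12))
E=onz(d,[[308,200],[338,199]],40).mean(0);A=onz(d,[[322,35]],166)[0];print(np.linalg.norm((E-A)[:2]),ctrl.sense()["eef_pos"],ctrl.sense()["joints"])
```

```text
axis [[ 589.43472718 -108.34978165  166.        ]] blank end [[ 464.87346762  -71.04257144   40.        ]
 [ 460.64299076 -100.7747928    40.        ]] foot [[ 516.4381524   -47.96912473   12.        ]
 [ 499.20606399 -138.84444499   12.        ]]
128.64889463398026 [485.09855734 -91.10419866 211.32561507] [-4.23523465e-01  2.60806261e-01  1.62089032e+00  3.54859032e-05
  1.25992413e+00  1.32461085e+00]
```

```bash
python3 -m handwheel '[[[-1,0.21,-0.034,0,1],[-1,0.21,-0.034,0,1],[-1,0.21,-0.034,0,1],[-1,0.21,-0.034,0,1],[-1,0.21,-0.034,0,1],[-1,0.21,-0.034,0,1],[-1,0.21,-0.034,0,1],[-1,0.21,-0.034,0,1],[-1,0.21,-0.034,0,1],[-1,0.2,-0.034,0,1]]]' 100
python3 -m handwheel '[[[-1,0,0,0,1],[-1,0,0,0,1],[-1,0,0,0,1],[-1,0,0,0,1],[-1,0,0,0,1],[-1,0,0,0,1],[-1,0,0,0,1],[-1,0,0,0,1],[-1,0,0,0,1],[-1,0,0,0,1]]]'
python3 -m handwheel '[[[-1,0,0,0,1],[-1,0,0,0,1],[-1,0,0,0,1],[-1,0,0,0,1],[-1,0,0,0,1],[-1,0,0,0,1],[-1,0,0,0,1],[-1,0,0,0,0],[-1,0,0,0,0]]]'
python3 -c "
from h import *
print(ctrl.sense())"
```

```text
time_s: 10.15
eef_pos: [589.8, -108.1, 209.5]
ee_rot: [-0.001, 0.818, 0.575, -0.001]
force: [0.0, -1.1, 0.6]
grip_width: 0.999
grip_force: 0.0
time_s: 11.15
eef_pos: [589.4, -108.0, 209.6]
ee_rot: [-0.002, 0.257, 0.966, 0.0]
force: [0.2, -0.3, -1.0]
grip_width: 1.001
grip_force: 0.0
time_s: 12.05
eef_pos: [589.5, -108.1, 210.4]
ee_rot: [-0.001, -0.222, 0.975, 0.001]
force: [-0.2, 0.4, -0.5]
grip_width: 1.003
grip_force: 0.0
{'time_s': 12.05, 'joints': array([-3.76612902e-01,  4.94169934e-01,  1.28930440e+00, -3.05210356e-05,
        1.36007824e+00, -2.39465951e+00]), 'dq': array([ 1.86778358e-03, -5.96409224e-03, -6.10397903e-03,  5.53305609e-05,
        1.90432860e-03, -1.12478613e-03]), 'tau': array([ 3.13233162e-03, -4.96053135e+01, -2.61739218e+01, -1.29946879e-04,
        1.15927636e-03, -1.72683899e-01]), 'eef_pos': array([ 589.54312444, -108.10183303,  210.3667558 ]), 'ee_rot': array([-8.17091110e-04, -2.21768966e-01,  9.75098746e-01,  5.41207448e-04]), 'force': array([-0.16804468,  0.44960996, -0.52189642]), 'wrist_torque': array([-0.02651954,  0.01276985,  0.02620333]), 'grip_force': 0.0, 'grip_width': 1.0025660530240172}
```

```bash
python3 -m handwheel '[[[-1,0,0,-0.4,0],[-1,0,0,-0.6,0],[-1,0,0,-0.4,0],[-1,0,0,-0.16,0],[-1,0,0,0,0]]]' 80
python3 -m handwheel '[[[1,0,0,0,0],[1,0,0,0,0],[1,0,0,0,0],[1,0,0,0,0],[1,0,0,0,0],[1,0,0,0,0],[1,0,0,0,0]]]' 80
python3 -c "
from h import *
print(ctrl.sense()['wrist_torque'])"
```

```text
time_s: 12.55
eef_pos: [589.4, -108.1, 132.6]
ee_rot: [-0.001, -0.223, 0.975, 0.001]
force: [0.6, 0.1, 0.3]
grip_width: 0.997
grip_force: 0.0
time_s: 13.25
eef_pos: [590.5, -109.0, 134.8]
ee_rot: [0.001, -0.223, 0.975, -0.001]
force: [0.8, -3.0, 6.4]
grip_width: 0.401
grip_force: 79.5
[-0.48074323  0.02908479  0.023295  ]
```

```bash
cat > r.py <<'E'
from h import *
from scipy.spatial.transform import Rotation as R
s=ctrl.sense(); y=R.from_quat(s["ee_rot"][[1,2,3,0]]).as_matrix()[:,1]
print("yaw %.3f q6 %.3f Tz %.3f tau6 %.3f w %.3f"%(np.arctan2(y[1],y[0]),s["joints"][5],s["wrist_torque"][2],s["tau"][5],s["grip_width"]),s["force"].round(1))
E
python3 r.py
python3 -m handwheel '[[[1,0,0,0,-0.5],[1,0,0,0,-0.5],[1,0,0,0,-0.5]]]' >/dev/null; python3 r.py
python3 -m handwheel '[[[1,0,0,0,-0.5],[1,0,0,0,-0.5],[1,0,0,0,-0.5]]]' >/dev/null; python3 r.py
python3 -m handwheel '[[[1,0,0,0,0]]]' >/dev/null; python3 r.py
```

```text
yaw 2.021 q6 -2.398 Tz 0.023 tau6 0.017 w 0.401 [ 0.8 -3.   6.4]
yaw 1.810 q6 -2.187 Tz 0.292 tau6 -0.609 w 0.401 [-0.5 -2.3  5.8]
yaw 1.600 q6 -1.977 Tz 0.309 tau6 -0.607 w 0.401 [-0.1 -2.7  6.5]
yaw 1.601 q6 -1.977 Tz -0.315 tau6 0.265 w 0.399 [-0.4 -3.1  5.7]
```

```bash
for i in 1; do
python3 -m handwheel '[[[1,0,0,0,-0.5],[1,0,0,0,-0.5]]]' >/dev/null; python3 r.py
python3 -m handwheel '[[[1,0,0,0,-0.5],[1,0,0,0,-0.5]]]' >/dev/null; python3 r.py
python3 -m handwheel '[[[1,0,0,0,-0.5],[1,0,0,0,-0.5]]]' >/dev/null; python3 r.py
python3 -m handwheel '[[[1,0,0,0,-0.5],[1,0,0,0,-0.5]]]' >/dev/null; python3 r.py
done
```

```text
yaw 1.461 q6 -1.838 Tz 0.333 tau6 -0.649 w 0.398 [ 1.1 -2.9  4.5]
yaw 1.321 q6 -1.698 Tz 0.318 tau6 -0.607 w 0.399 [-0.4 -2.5  5.9]
yaw 1.182 q6 -1.558 Tz 0.332 tau6 -0.607 w 0.401 [ 0.9 -2.3  5.3]
yaw 1.042 q6 -1.419 Tz 0.362 tau6 -0.607 w 0.400 [ 1.  -2.4  5.3]
```

```bash
python3 -m handwheel '[[[1,0,0,0,-0.5],[1,0,0,0,-0.5]]]' >/dev/null; python3 r.py
python3 -m handwheel '[[[1,0,0,0,-0.5],[1,0,0,0,-0.5]]]' >/dev/null; python3 r.py
python3 -m handwheel '[[[1,0,0,0,-0.5],[1,0,0,0,-0.5]]]' >/dev/null; python3 r.py
python3 -m handwheel '[[[1,0,0,0,-0.5],[1,0,0,0,-0.5]]]' >/dev/null; python3 r.py
```

```text
yaw 0.902 q6 -1.279 Tz 0.327 tau6 -0.607 w 0.399 [ 0.1 -2.9  5.6]
yaw 0.763 q6 -1.139 Tz 0.376 tau6 -0.607 w 0.398 [-0.  -2.2  5.9]
yaw 0.623 q6 -1.000 Tz 0.315 tau6 -0.606 w 0.394 [ 0.8 -3.   5.9]
yaw 0.483 q6 -0.860 Tz 0.334 tau6 -0.563 w 0.399 [ 0.3 -3.1  6.1]
```

```bash
python3 r.py
```

```text
yaw 0.483 q6 -0.860 Tz 0.334 tau6 -0.563 w 0.399 [ 0.3 -3.1  6.1]
```

```bash
python3 -m handwheel '[[[1,0,0,0,-0.5],[1,0,0,0,-0.5]]]' >/dev/null; python3 r.py
python3 -m handwheel '[[[1,0,0,0,-0.5],[1,0,0,0,-0.5]]]' >/dev/null; python3 r.py
python3 -m handwheel '[[[1,0,0,0,-0.5],[1,0,0,0,-0.5]]]' >/dev/null; python3 r.py
```

```text
yaw 0.344 q6 -0.721 Tz 0.485 tau6 -0.459 w 0.401 [ 0.6 -2.7  6.1]
yaw 0.205 q6 -0.581 Tz 0.517 tau6 -0.415 w 0.399 [-0.2 -2.9  6.6]
yaw 0.065 q6 -0.442 Tz 0.489 tau6 -0.397 w 0.400 [ 0.6 -2.8  6.6]
```

```bash
python3 -m handwheel '[[[1,0,0,0,-0.45],[1,0,0,0,-0.45]]]' >/dev/null; python3 r.py
python3 -m handwheel '[[[1,0,0,0,-0.45],[1,0,0,0,-0.45]]]' >/dev/null; python3 r.py
python3 -m handwheel '[[[1,0,0,0,0],[1,0,0,0,0]]]'; python3 r.py
```

```text
yaw -0.060 q6 -0.316 Tz 0.579 tau6 -0.284 w 0.401 [ 0.5 -2.8  4.7]
yaw -0.186 q6 -0.190 Tz 0.534 tau6 -0.275 w 0.403 [ 0.2 -1.9  7.4]
time_s: 16.75
eef_pos: [590.6, -108.9, 135.0]
ee_rot: [0.002, 0.769, 0.639, 0.001]
force: [-0.1, -2.6, 6.2]
grip_width: 0.398
grip_force: 80.0
yaw -0.185 q6 -0.192 Tz -0.124 tau6 -0.060 w 0.398 [-0.1 -2.6  6.2]
```

```bash
python3 -m handwheel '[[[0,0,0,0,0],[-1,0,0,0,0],[-1,0,0,0,0],[-1,0,0,0,0],[-1,0,0,0,0],[-1,0,0,0.3,0],[-1,0,0,0.6,0],[-1,0,0,0.7,0],[-1,-0.3,0,0.5,0],[-1,-0.5,0,0,0]]]'
python3 -m handwheel '[[[-1,-0.5,0,0,0],[-1,-0.5,0,0,0],[-1,0,0,0,0],[-1,0,0,0,0]]]'
python3 - <<'E'
from h import *
s=cap("scene");f=cap("side"); o=np.zeros((600,800,3),np.uint8)
o[:300]=cv2.resize(s["img"][170:260,300:540],(800,300),interpolation=2); o[300:600]=cv2.resize(f["img"][150:225,240:440],(800,300),interpolation=2)
cv2.imwrite("pics/w5.png",o)
E
```

```text
time_s: 17.75
eef_pos: [550.9, -108.6, 241.8]
ee_rot: [0.003, 0.769, 0.639, 0.002]
force: [0.2, -0.0, 0.2]
grip_width: 1.001
grip_force: 0.0
time_s: 18.15
eef_pos: [500.0, -108.3, 238.8]
ee_rot: [0.0, 0.769, 0.639, 0.0]
force: [-0.4, -0.4, 0.0]
grip_width: 1.003
grip_force: 0.0
```

View pics/w5.png

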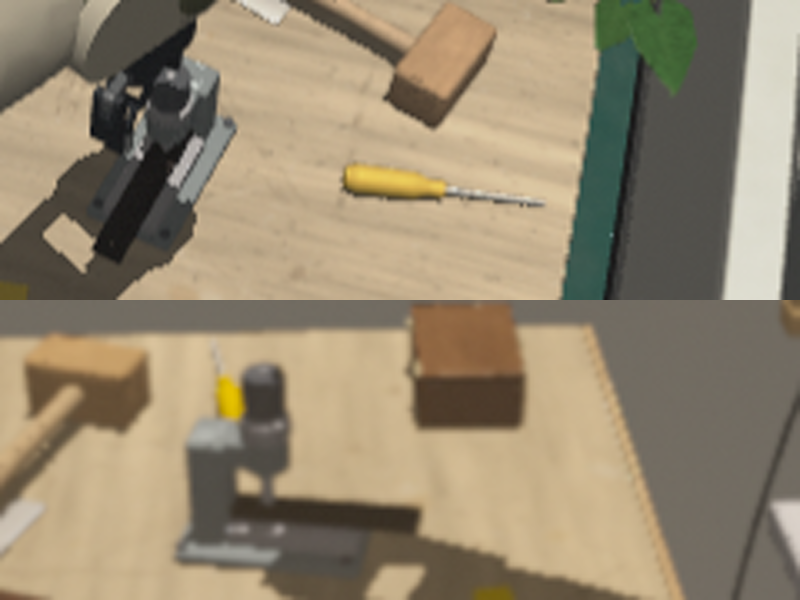

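The blank is clamped under the spindle at (265,505), flat and against the column. The gripper is clear and the bystanders have not moved.

```bash
python3 -c "
from rig import ctrl
print(ctrl.finish_job())"
```

```text
the job is handed in; nothing more can be done
None
```

The job is handed in, with no verdict returned: the blank lies flat, centred and against the column, clamped with about 0.48 rad of clutch slip (roughly 49 N, both worked out from the joint torque), and the gripper is clear.

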